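# Change over the soil-sample trays

### The job

On the two-bay sample rack, first gently push the narrow tray, which was left out, fully home with a fingertip. Then hook a fingertip behind the raised front lip of the wide tray and draw that tray gently along its rails all the way out, with the jar inside left untouched and standing in it. Nothing is to be gripped or lifted, the narrow tray stays home, and the bottle, beaker and carton beside the rack stay where they are.

Things in the scene. Friction and masses are not known exactly. Their poses are not given: they have to be found in the camera images.
- rack: Dark steel base plate of the rack, 240 (x) x 330 (y) x 10 mm, fixed to the bench. Origin at the centre of its underside, on the bench. Its x axis points into the rack, away from the robot; trays come out along its -x; y runs along the rack's front. The two bays stand side by side on it, centred at y = +80 and -80 mm; which tray is on which side varies.
- wide_bay: Fixed bay holding the wide tray: white side and rear walls under a clear flat cover, 220 (x) x 150 (y) mm, cover top 74 mm above its origin (84 mm above the bench), open at the front (-x). Origin at the centre of its underside, 10 mm above the bench; axes parallel to the rack's. The bay's front edge is at x = -110 mm.
- narrow_bay: Fixed bay holding the narrow tray; same size, origin and axes as the wide bay.
- wide_tray (a joint): How far the wide tray is out, m: 0 is fully home, 0.110 is all the way out at its stop. It moves along the bay's -x axis. Shallow aluminium tray 130 mm wide, side walls 22 mm and inner floor 8 mm above the bay's underside (32 and 18 mm above the bench); about 0.45 kg, slides with about 2 N of friction (a few N more when moved fast) and stays where it is left. Hard stops end the travel at both ends. Starts nearly home.
- narrow_tray (a joint): The same for the narrow tray (80 mm wide, otherwise alike): 0 is fully home, 0.110 is all the way out. Starts 50 to 90 mm out.
- wide_lip (a point): Middle of the top edge of the wide tray's front lip, an upright plate 8 mm thick (x), 130 mm wide (y), standing across the tray's front; its top is 60 mm above the bench and 42 mm above the tray's floor. It moves with the tray; axes parallel to the bay's (x into the rack). The lip's rear face is 4 mm behind this point (+x), its front face 4 mm before it. With the tray home there are 75 mm of free room, open from above, between the lip's rear face and the bay's front edge.
- narrow_lip (a point): The same point on the narrow tray's lip (8 mm thick, 80 mm wide, top 60 mm above the bench); its front face is 4 mm before this point (-x) and is the face to push.
- sample_jar: Squat amber glass jar with a black lid, 42 mm across and 40 mm high, about 0.1 kg, standing loose in the wide tray under the clear cover, at least 140 mm behind the lip. Origin at the centre of its underside.
- wash_bottle: White plastic wash bottle, 68 mm across, 190 mm high with a bent spout, standing loose beside the rack, at least 65 mm clear of the trays. Origin at the centre of its underside.
- beaker: Empty glass beaker, 72 mm across, 95 mm high, standing loose beside the rack. Origin at the centre of its underside.
- kit_carton: Small white paper carton 90 x 50 x 28 mm, lying loose beside the rack. Origin at the centre of its underside.

How it is judged:
By the outcome, as a careful person would: the job done as asked, in the order asked, and still so for the second after the job is handed in, with the robot touching nothing.
It also fails if it takes over 53 s, if anything falls off the work surface, if the arm or the gripper's body presses on something with over 40 N, if the wrist force passes 120 N, or if a joint passes its speed limit or range.

### The arm

A 6-joint arm with a two-finger parallel gripper is mounted at the origin on the work surface. World frame = base frame: x ahead of the robot, y to its left, z up, the work surface at z = 0. Lengths are in m, angles in degrees, forces in N, time in s.
With the tool pointing down it reaches from about 0.375 to 0.9 m from the base axis. Payload 3.1 kg.
Tool frame: the origin (TCP) lies on the centre line of the jaws, within the pads' length; the fingertips stand 25 mm ahead of it and the grasp point (between the pads) lies 6 mm ahead of it; y points along the fingers, x is the direction in which the jaws open and shut, and the axes are right-handed (so a half turn about y gives the same grasp; the last joint's range is limited). The gripper opens to 87 mm and grips with 3 to 60 N. Pads are 19 mm wide; open, the fingers measure 117 mm over their backs; the gripper's body (75 mm by 190 mm) begins 51 mm behind the grasp point.
Start: joints at [55.892, 30.224, 82.088, -0, 67.689, -10.227], TCP at [0.253, 0.571, 0.248] pointing down, gripper open.
Joint ranges: [-176.69, 176.69], [-43.24, 126.21], [12.49, 139.97], [-82, 262], [0, 151.66], [-163.58, 163.58]. Speed limits (degrees/s): [159.86, 159.86, 180, 180, 180, 180].

### API

Orientations are given as a 3x3 rotation matrix whose columns are the frame's x, y, z axes.
In Python, from rig import * gives the robot as it stands.
- The arm moves only by the tool play_rows, never from a script. Its argument "commands" is a list of rows, each a list of 2 entries, a list of its own where there are three numbers: the shift along the world's x, y, z in m, then the turn, a rotation vector about the world's x, y, z in rad. A call has 1 to 10 rows; each row is the pose to reach, as a shift and turn from the pose commanded when the call began; what a row does not reach only later rows make up. A row lasts 1/8 s, in which the tool goes at most 62.5 mm and 10.7 degrees, less where a joint would pass 70% of its speed; a pose out of reach is approached as far as the arm can. A call with a gripper value outside its range is refused whole. "gripper" is the finger opening in m, from 0 to 0.087, set as the call begins (left out, the last holds). The fingers move at their own pace and stop on an object; the grip force is fixed at half the most. Time passes only in rows, so rows that repeat a pose let the fingers close. It gives the time, the measured TCP pose, the force and the opening at its end, in the units of the state.
- read_state(): the state, without advancing time (a new reading comes with each control period).
- capture(name): name is "scene" or "top"; returns a dict with "frame" (480x640x3 uint8, red, green, blue), "depth" (480x640 float32, m along the optical axis (not along the pixel's ray), 0 where there is no reading), "mtx" (3x3 intrinsics, pixels), "dist_coeffs" ([k1, k2, p1, p2, k3] as OpenCV has them; the pictures are not rectified), "cam_to_world" (4x4, takes a point from camera to world coordinates). Camera axes: x right, y down, z forward; pixel columns grow to the right and rows downward; lengths in m; the calibration is good to about 2 mm. A picture is of the moment at which its call begins.
- hand_in(): hands the job in, once; it reports no verdict.
The state is a dict: "time_s": time; "joint_positions": joint angles; "qvel": joint speeds; "tau": joint torques, N m; "position": TCP position; "tcp_rot": TCP orientation; "force": force on the tool from outside, world axes, zero at the start; "moment": the same for the moment, N m; "opening": opening from 0.0 (shut) to 1.0 (fully open).
Only numpy, scipy, OpenCV 4.12 (cv2) and the standard library are available. Lean on these libraries where they do the work, as an engineer would, in place of code of your own. Each camera call takes 0.05 s, during which the arm holds its last target. There are 200 camera calls.

## Working session

There is one attempt and no reset: what is moved stays moved. The work goes in short steps, Python scripts to look and compute and a tool call to move; the robot and the scene stay as the last step left them, time stands still between calls to the robot, and variables do not carry over. Pictures are saved under pics/ and viewed, about 8 in all and at most 12, crops included, and the job is handed in when it is done.

Besides the shell and the picture viewer there is one more tool, called after "Emit:" as name(argument=value, ...), one argument or row to a line, values as JSON. play_rows: Moves the arm, as the interface text tells. Its arguments: {"type":"object","properties":{"commands":{"type":"array"},"gripper":{"type":"number"}},"required":["commands"]}

```bash
mkdir -p pics; ls; cat > h.py <<'E'
from rig import *
import numpy as np, cv2
def pts(c):
    d=c["depth"];v,u=np.mgrid[0:480,0:640]
    n=cv2.undistortPoints(np.stack([u,v],-1).reshape(-1,1,2).astype(np.float32),c["mtx"],np.array(c["dist_coeffs"])).reshape(480,640,2)
    P=np.dstack([n[...,0]*d,n[...,1]*d,d]);T=np.array(c["cam_to_world"])
    W=P@T[:3,:3].T+T[:3,3];W[d==0]=np.nan;return W
E
python3 - <<'E'
from h import *
for n in("top","scene"):
    c=capture(n);cv2.imwrite(f"pics/{n}0.png",c["frame"][...,::-1]);np.savez(f"{n}0.npz",**c)
    print(np.round(c["cam_to_world"],3))
s=read_state();print(s)
E
```

```text
pics
[[-0.025 -0.991  0.131  0.487]
 [-1.     0.025 -0.008  0.028]
 [ 0.004 -0.131 -0.991  1.127]
 [ 0.     0.     0.     1.   ]]
[[-0.436  0.745 -0.505  1.122]
 [ 0.9    0.368 -0.235  0.237]
 [ 0.01  -0.557 -0.831  0.9  ]
 [ 0.     0.     0.     1.   ]]
{'time_s': 0.1, 'joint_positions': array([ 5.58918902e+01,  3.02741109e+01,  8.21503310e+01, -1.21709459e-03,
        6.76877272e+01, -1.02287843e+01]), 'qvel': array([-0.0478648 , -0.14557289, -0.29292513,  0.04205498,  0.05674074,
       -0.00325678]), 'tau': array([ 3.77465749e-04, -4.40986240e+01, -1.77151698e+01,  6.35508145e-02,
        5.33925625e-02, -5.60200419e-05]), 'position': array([0.25264949, 0.57098514, 0.24665723]), 'tcp_rot': array([[ 4.04803227e-01, -1.08153141e-03, -9.14403181e-01],
       [ 9.14401784e-01, -1.63197357e-03,  4.04804538e-01],
       [-1.93009065e-03, -9.99998083e-01,  3.28326084e-04]]), 'force': array([-0.79093374,  0.04402586,  0.3715423 ]), 'moment': array([-0.04641867,  0.0459697 ,  0.0455311 ]), 'opening': 1.0010334415047601}
```

View pics/top0.png

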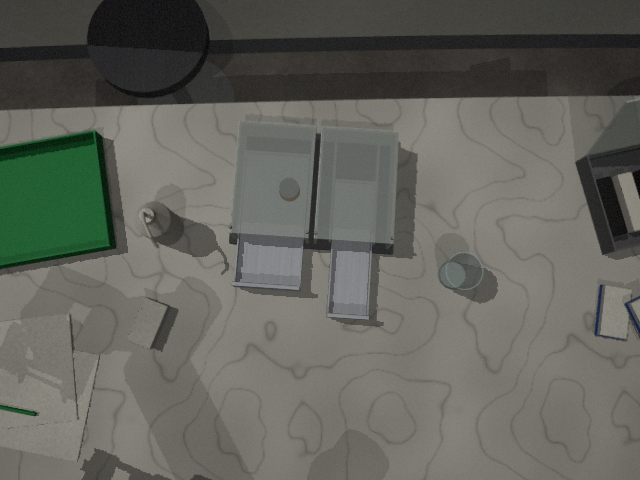

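View pics/scene0.png

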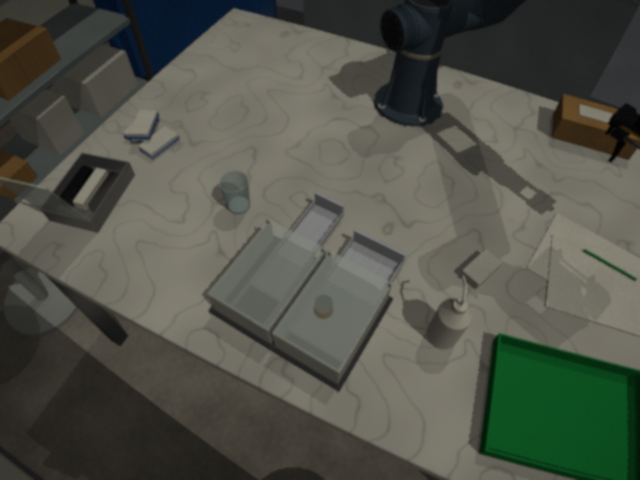

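The top view shows the wide tray's lip from (234,285) to (299,289) and the narrow one's from (328,317) to (368,319). The jar is at (289,189), the beaker at (462,272), the bottle at (152,220) and the carton at (149,323). Next I'll measure the lips.

```bash
python3 - <<'E'
from h import *
c=dict(np.load("top0.npz"));W=pts(c)
def ray(uv,z):
    n=cv2.undistortPoints(np.array([[uv]],np.float32),c["mtx"],c["dist_coeffs"]).ravel()
    T=c["cam_to_world"];d=T[:3,:3]@[n[0],n[1],1];o=T[:3,3];return o+d*(z-o[2])/d[2]
for nm,(u0,u1,v0,v1) in dict(wide=(225,310,270,300),narrow=(320,378,300,330)).items():
    w=W[v0:v1,u0:u1].reshape(-1,3);uu=np.tile(np.arange(u0,u1),v1-v0)
    w=w[(w[:,2]>.05)&(w[:,2]<.068)]
    r=cv2.minAreaRect(w[:,:2].astype(np.float32));vx,vy,x,y=cv2.fitLine(w[:,:2].astype(np.float32),cv2.DIST_HUBER,0,.01,.01).ravel()
    print(nm,len(w),r,np.median(w,0).round(4),"line dir deg",np.degrees(np.arctan2(vy,vx)),w.min(0),w.max(0))
# cover front edge / cover plane
for nm,uvs in dict(cover=[(233,237),(307,238),(317,238),(393,244),(241,122),(315,126),(320,127),(397,133)]).items():
    for uv in uvs: print(nm,uv,ray(uv,.084).round(4))
for uv in[(234,285),(299,289),(328,317),(368,319)]:print("lip",uv,ray(uv,.06).round(4))
for nm,b in dict(beaker=(435,490,245,300),bottle=(135,175,200,240),carton=(125,175,295,350)).items():
    w=W[b[2]:b[3],b[0]:b[1]].reshape(-1,3);w=w[w[:,2]>.015];print(nm,len(w),np.nanmin(w,0),np.nanmax(w,0))
v=c["frame"][225:335,220:410];cv2.imwrite("pics/crop.png",cv2.resize(cv2.convertScaleAbs(v[...,::-1],alpha=1.4),None,fx=4,fy=4,interpolation=cv2.INTER_CUBIC))
E
```

```text
wide 298 ((0.5596639513969421, 0.11733504384756088), (0.13001084327697754, 0.008172901347279549), 84.75419616699219) [0.5593 0.1163 0.0601] line dir deg 84.7427 [0.55088526 0.05274819 0.05039486] [0.56777087 0.18204787 0.06596817]
narrow 182 ((0.4980630874633789, -0.03818095847964287), (0.07960480451583862, 0.00804068148136139), 84.55327606201172) [ 0.4981 -0.0382  0.0603] line dir deg 84.42701 [ 0.49134973 -0.0778761   0.05425239] [0.50459906 0.00133456 0.06522588]
cover (233, 237) [0.6501 0.174  0.084 ]
cover (307, 238) [0.6448 0.0353 0.084 ]
cover (317, 238) [0.6443 0.0166 0.084 ]
cover (393, 244) [ 0.6294 -0.1254  0.084 ]
cover (241, 122) [0.8745 0.1575 0.084 ]
cover (315, 126) [0.8628 0.0148 0.084 ]
cover (320, 127) [0.8606 0.0053 0.084 ]
cover (397, 133) [ 0.8452 -0.1429  0.084 ]
lip (234, 285) [0.5617 0.1761 0.06  ]
lip (299, 289) [0.5511 0.053  0.06  ]
lip (328, 317) [ 0.497  -0.0005  0.06  ]
lip (368, 319) [ 0.4913 -0.0757  0.06  ]
beaker 934 [ 0.54083603 -0.28769631  0.0152402 ] [ 0.61014849 -0.21773125  0.09968408]
bottle 1275 [0.63594402 0.28496816 0.02746152] [0.71738554 0.35086864 0.19200012]
carton 1263 [0.44553146 0.30949878 0.0150066 ] [0.54464126 0.39020364 0.03498051]
```

View pics/crop.png

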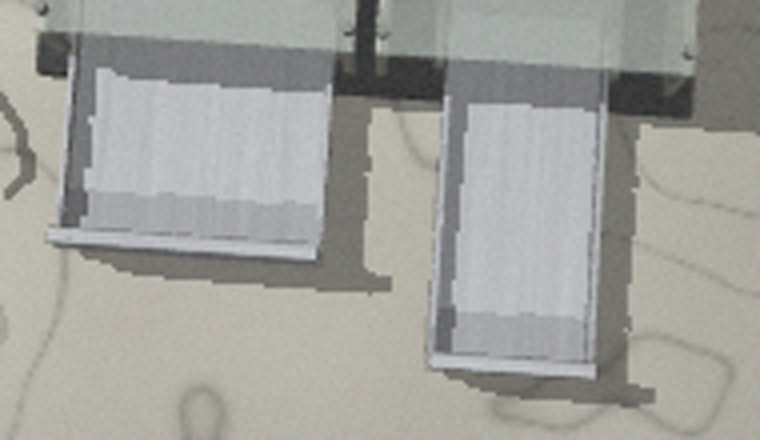

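Emit:
play_rows(
  commands=[
    [[0.005,-0.016,0],[0,0,0.02]],
    [[0.015,-0.046,0],[0,0,0.05]],
    [[0.03,-0.09,0],[0,0,0.1]],
    [[0.047,-0.14,0],[0,0,0.15]],
    [[0.065,-0.19,-0.01],[0,0,0.2]],
    [[0.082,-0.24,-0.02],[0,0,0.24]],
    [[0.099,-0.29,-0.03],[0,0,0.28]],
    [[0.116,-0.34,-0.04],[0,0,0.31]],
    [[0.13,-0.38,-0.05],[0,0,0.324]],
    [[0.142,-0.415,-0.06],[0,0,0.324]],
  ],
  gripper=0,
)

```text
time_s: 1.35
position: [0.3953, 0.1549, 0.1872]
tcp_rot: [[0.093, -0.0, -0.996], [0.996, -0.0, 0.093], [-0.0, -1.0, 0.0]]
force: [0.6, 0.3, -0.6]
opening: 0.015
```

Emit:
play_rows(
  commands=[
    [[0.012,-0.035,-0.005],[0,0,0]],
    [[0.025,-0.075,-0.01],[0,0,0]],
    [[0.039,-0.115,-0.02],[0,0,0]],
    [[0.05,-0.15,-0.03],[0,0,0]],
    [[0.06,-0.176,-0.04],[0,0,0]],
    [[0.065,-0.19,-0.05],[0,0,0]],
    [[0.065,-0.19,-0.05],[0,0,0]],
  ],
)

```text
time_s: 2.22
position: [0.4596, -0.0338, 0.1368]
tcp_rot: [[0.094, -0.002, -0.996], [0.996, 0.001, 0.094], [0.001, -1.0, 0.002]]
force: [-0.0, -0.2, 0.3]
opening: 0.003
```

Emit:
play_rows(
  commands=[
    [[0,0,-0.01],[0,0,0]],
    [[0,0,-0.025],[0,0,0]],
    [[0,0,-0.045],[0,0,0]],
    [[0,0,-0.062],[0,0,0]],
    [[0,0,-0.073],[0,0,0]],
    [[0,0,-0.077],[0,0,0]],
    [[0,0,-0.077],[0,0,0]],
    [[0.005,0,-0.077],[0,0,0]],
    [[0.01,-0.001,-0.077],[0,0,0]],
    [[0.015,-0.0015,-0.077],[0,0,0]],
  ],
)

```text
time_s: 3.48
position: [0.4758, -0.0353, 0.0609]
tcp_rot: [[0.093, 0.001, -0.996], [0.996, -0.0, 0.093], [-0.0, -1.0, -0.001]]
force: [0.4, 0.3, 0.6]
opening: 0.006
```

Emit:
play_rows(
  commands=[
    [[0.003,0,0],[0,0,0]],
    [[0.006,-0.0006,0],[0,0,0]],
    [[0.009,-0.0009,0],[0,0,0]],
    [[0.012,-0.0012,0],[0,0,0]],
    [[0.015,-0.0015,0],[0,0,0]],
    [[0.018,-0.0018,0],[0,0,0]],
    [[0.021,-0.002,0],[0,0,0]],
    [[0.024,-0.0023,0],[0,0,0]],
    [[0.027,-0.0026,0],[0,0,0]],
    [[0.03,-0.003,0],[0,0,0]],
  ],
)

```text
time_s: 4.72
position: [0.505, -0.0378, 0.0604]
tcp_rot: [[0.093, -0.001, -0.996], [0.996, 0.0, 0.093], [0.0, -1.0, 0.001]]
force: [-1.8, 0.7, -1.9]
opening: 0.003
```

Emit:
play_rows(
  commands=[
    [[0.003,0,0],[0,0,0]],
    [[0.006,-0.0006,0],[0,0,0]],
    [[0.009,-0.0009,0],[0,0,0]],
    [[0.012,-0.0012,0],[0,0,0]],
    [[0.015,-0.0015,0],[0,0,0]],
    [[0.018,-0.0018,0],[0,0,0]],
    [[0.021,-0.002,0],[0,0,0]],
    [[0.0235,-0.0023,0],[0,0,0]],
    [[0.0255,-0.0025,0],[0,0,0]],
    [[0.027,-0.0026,0],[0,0,0]],
  ],
)

```text
time_s: 5.98
position: [0.5322, -0.0407, 0.0606]
tcp_rot: [[0.093, 0.0, -0.996], [0.996, -0.0, 0.093], [-0.0, -1.0, -0.0]]
force: [-1.8, 2.0, -0.3]
opening: 0.004
```

Emit:
play_rows(
  commands=[
    [[0.001,0,0],[0,0,0]],
    [[0.002,-0.0002,0],[0,0,0]],
    [[0.003,-0.0003,0],[0,0,0]],
    [[0.004,-0.0004,0],[0,0,0]],
  ],
)

```text
time_s: 6.48
position: [0.536, -0.041, 0.0606]
tcp_rot: [[0.093, 0.0, -0.996], [0.996, -0.0, 0.093], [-0.0, -1.0, -0.0]]
force: [-1.6, 1.0, 1.3]
opening: 0.004
```

Emit:
play_rows(
  commands=[
    [[0.001,0,0],[0,0,0]],
    [[0.002,-0.0002,0],[0,0,0]],
    [[0.003,-0.0003,0],[0,0,0]],
    [[0.004,-0.0004,0],[0,0,0]],
  ],
)

```text
time_s: 6.98
position: [0.5401, -0.0414, 0.0606]
tcp_rot: [[0.093, 0.0, -0.996], [0.996, 0.0, 0.093], [0.0, -1.0, -0.0]]
force: [-2.1, 0.4, -1.1]
opening: 0.007
```

```bash
python3 - <<'E'
from h import *
for n in("top","scene"):
    c=capture(n);cv2.imwrite(f"pics/{n}1.png",c["frame"][...,::-1])
    W=pts(c);w=W.reshape(-1,3)
    w=w[(w[:,2]>.05)&(w[:,2]<.068)]
    ax=np.array([.9956,-.0933]);ay=np.array([.0933,.9956])
    xs=w[:,:2]@ax; ys=w[:,:2]@ay
    for nm,y0,y1 in(("wide",.1,.24),("narrow",-.035,.05)):
        k=(ys>y0)&(ys<y1)&(xs>.44)&(xs<.6); print(n,nm,k.sum(),np.percentile(xs[k],[5,50,95]) if k.any() else 0)
print(read_state()["force"])
E
```

```text
top wide 294 [0.54238819 0.54588316 0.54969909]
top narrow 0 0
scene wide 302 [0.54342463 0.54872383 0.55115222]
scene narrow 193 [0.5525951  0.56046382 0.56329434]
[-2.45532052  0.91324021 -0.5446565 ]
```

Emit:
play_rows(
  commands=[
    [[0.001,0,0],[0,0,0]],
    [[0.002,-0.0002,0],[0,0,0]],
    [[0.003,-0.0003,0],[0,0,0]],
  ],
)

```text
time_s: 7.45
position: [0.5425, -0.0416, 0.0606]
tcp_rot: [[0.092, -0.001, -0.996], [0.996, 0.0, 0.092], [0.0, -1.0, 0.001]]
force: [-4.2, 2.0, 1.8]
opening: 0.009
```

Emit:
play_rows(
  commands=[
    [[0.001,0,0],[0,0,0]],
    [[0.002,-0.0002,0],[0,0,0]],
  ],
)

```text
time_s: 7.7
position: [0.5426, -0.0416, 0.0605]
tcp_rot: [[0.092, -0.005, -0.996], [0.996, 0.001, 0.092], [0.0, -1.0, 0.006]]
force: [-7.5, 0.1, 6.3]
opening: 0.005
```

Emit:
play_rows(
  commands=[
    [[0.001,0,0],[0,0,0]],
    [[0.001,0,0],[0,0,0]],
  ],
)

```text
time_s: 7.95
position: [0.5426, -0.0416, 0.0606]
tcp_rot: [[0.092, -0.007, -0.996], [0.996, 0.001, 0.092], [0.0, -1.0, 0.007]]
force: [-8.6, -0.5, 6.1]
opening: 0.005
```

Narrow tray is at its stop: the force rose and the position stalled. Next I back off, rise, and go behind the wide lip.

Emit:
play_rows(
  commands=[
    [[-0.005,0,0],[0,0,0]],
    [[-0.015,0.001,0],[0,0,0]],
    [[-0.027,0.002,0.002],[0,0,0]],
    [[-0.03,0.003,0.015],[0,0,0]],
    [[-0.03,0.003,0.04],[0,0,0]],
    [[-0.03,0.003,0.065],[0,0,0]],
    [[-0.03,0.01,0.08],[0,0,0]],
    [[-0.02,0.03,0.085],[0,0,0]],
    [[0,0.06,0.085],[0,0,0]],
    [[0.02,0.09,0.085],[0,0,0]],
  ],
)

```text
time_s: 9.2
position: [0.5664, 0.0493, 0.1462]
tcp_rot: [[0.093, 0.001, -0.996], [0.996, 0.0, 0.093], [0.0, -1.0, -0.001]]
force: [0.6, 0.2, 0.1]
opening: 0.007
```

Emit:
play_rows(
  commands=[
    [[0.016,0.03,0],[0,0,0]],
    [[0.025,0.052,0],[0,0,0]],
    [[0.0315,0.064,0],[0,0,0]],
    [[0.0315,0.066,0],[0,0,0]],
    [[0.0315,0.066,0],[0,0,0]],
  ],
)

```text
time_s: 9.82
position: [0.597, 0.1137, 0.1455]
tcp_rot: [[0.093, -0.001, -0.996], [0.996, -0.0, 0.093], [-0.0, -1.0, 0.001]]
force: [-1.1, 0.3, 0.1]
opening: 0.003
```

```bash
python3 - <<'E'
from h import *
c=capture("scene");cv2.imwrite("pics/scene2.png",cv2.resize(c["frame"][160:400,180:500,::-1],None,fx=2.4,fy=2.4))
np.set_printoptions(precision=4,suppress=True)
W=pts(c)
c2=capture("top");W2=pts(c2);w=W2.reshape(-1,3);w=w[(w[:,2]>.05)&(w[:,2]<.068)]
xs=w[:,:2]@[.9956,-.0933];ys=w[:,:2]@[.0933,.9956]
for y0,y1 in((.1,.24),(-.035,.05)):
    k=(ys>y0)&(ys<y1)&(xs>.44)&(xs<.6);print(k.sum(),np.percentile(xs[k],[5,50,95]) if k.any() else 0)
s=read_state();print(s["position"],s["force"])
E
```

```text
218 [0.5424 0.5458 0.5495]
190 [0.5566 0.5601 0.5641]
[0.5971 0.1133 0.1455] [ 0.1494 -0.052   1.1256]
```

View pics/scene2.png

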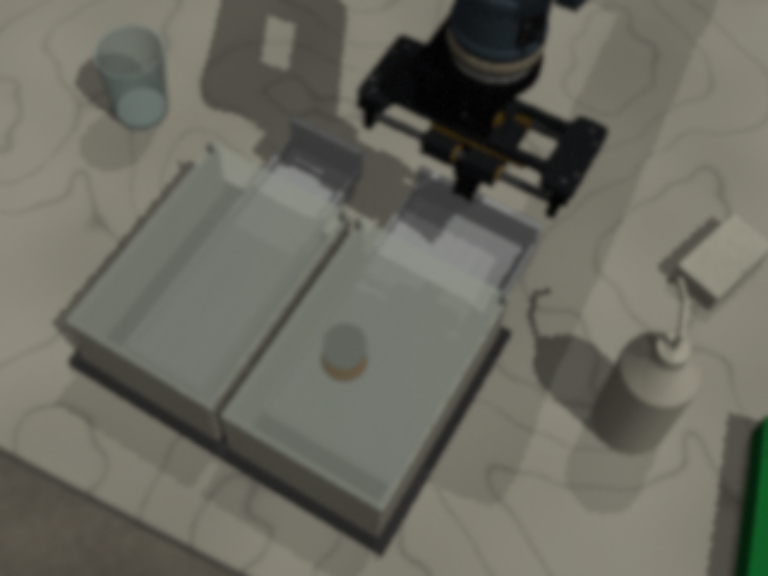

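The fingers hang behind the wide lip (crop ~ (470,185)), and the jar is standing at (345,350). The narrow lip reads 0.560 along the rack axis and the wide lip 0.546, so the wide tray is about 14 mm out. Next I descend and hook.

Emit:
play_rows(
  commands=[
    [[0,0,-0.01],[0,0,0]],
    [[0,0,-0.025],[0,0,0]],
    [[0,0,-0.045],[0,0,0]],
    [[0,0,-0.065],[0,0,0]],
    [[0,0,-0.08],[0,0,0]],
    [[0,0,-0.086],[0,0,0]],
    [[0,0,-0.086],[0,0,0]],
    [[-0.006,0.0006,-0.086],[0,0,0]],
    [[-0.012,0.0011,-0.086],[0,0,0]],
    [[-0.017,0.0016,-0.086],[0,0,0]],
  ],
)

```text
time_s: 11.18
position: [0.58, 0.1158, 0.0601]
tcp_rot: [[0.093, 0.0, -0.996], [0.996, 0.0, 0.093], [0.0, -1.0, -0.0]]
force: [-0.8, 0.5, -0.6]
opening: 0.006
```

Emit:
play_rows(
  commands=[
    [[-0.0015,0.0001,0],[0,0,0]],
    [[-0.003,0.0003,0],[0,0,0]],
    [[-0.0045,0.0004,0],[0,0,0]],
    [[-0.006,0.0006,0],[0,0,0]],
    [[-0.0075,0.0007,0],[0,0,0]],
    [[-0.009,0.0008,0],[0,0,0]],
    [[-0.0105,0.001,0],[0,0,0]],
    [[-0.0125,0.0012,0],[0,0,0]],
    [[-0.015,0.0014,0],[0,0,0]],
    [[-0.0175,0.0016,0],[0,0,0]],
  ],
)

```text
time_s: 12.42
position: [0.5629, 0.1173, 0.0596]
tcp_rot: [[0.093, 0.0, -0.996], [0.996, 0.0, 0.093], [0.0, -1.0, -0.0]]
force: [1.6, 0.3, -1.2]
opening: 0.005
```

Emit:
play_rows(
  commands=[
    [[-0.0025,0.0002,0],[0,0,0]],
    [[-0.005,0.0005,0],[0,0,0]],
    [[-0.0075,0.0007,0],[0,0,0]],
    [[-0.01,0.0009,0],[0,0,0]],
    [[-0.0125,0.0012,0],[0,0,0]],
    [[-0.015,0.0014,0],[0,0,0]],
    [[-0.0175,0.0016,0],[0,0,0]],
    [[-0.02,0.0019,0],[0,0,0]],
    [[-0.0225,0.0021,0],[0,0,0]],
    [[-0.025,0.0023,0],[0,0,0]],
  ],
)

```text
time_s: 13.68
position: [0.5379, 0.1197, 0.0596]
tcp_rot: [[0.093, 0.0, -0.996], [0.996, 0.0, 0.093], [0.0, -1.0, -0.0]]
force: [3.0, 1.3, -0.4]
opening: 0.007
```

Emit:
play_rows(
  commands=[
    [[-0.0025,0.0002,0],[0,0,0]],
    [[-0.005,0.0005,0],[0,0,0]],
    [[-0.0075,0.0007,0],[0,0,0]],
    [[-0.01,0.0009,0],[0,0,0]],
    [[-0.0125,0.0012,0],[0,0,0]],
    [[-0.015,0.0014,0],[0,0,0]],
    [[-0.0175,0.0016,0],[0,0,0]],
    [[-0.02,0.0019,0],[0,0,0]],
    [[-0.0225,0.0021,0],[0,0,0]],
    [[-0.025,0.0023,0],[0,0,0]],
  ],
)

```text
time_s: 14.92
position: [0.5129, 0.1219, 0.0596]
tcp_rot: [[0.093, 0.0, -0.996], [0.996, 0.0, 0.093], [0.0, -1.0, -0.0]]
force: [2.0, 2.1, 0.4]
opening: 0.007
```

Emit:
play_rows(
  commands=[
    [[-0.0025,0.0002,0],[0,0,0]],
    [[-0.005,0.0005,0],[0,0,0]],
    [[-0.0075,0.0007,0],[0,0,0]],
    [[-0.01,0.0009,0],[0,0,0]],
    [[-0.0125,0.0012,0],[0,0,0]],
    [[-0.015,0.0014,0],[0,0,0]],
    [[-0.0175,0.0016,0],[0,0,0]],
    [[-0.02,0.0019,0],[0,0,0]],
    [[-0.0225,0.0021,0],[0,0,0]],
    [[-0.025,0.0023,0],[0,0,0]],
  ],
)

```text
time_s: 16.18
position: [0.4878, 0.1242, 0.0595]
tcp_rot: [[0.093, 0.0, -0.996], [0.996, 0.0, 0.093], [0.0, -1.0, -0.0]]
force: [3.0, 2.8, 1.0]
opening: 0.004
```

Now at a slow pace up to the stop.

Emit:
play_rows(
  commands=[
    [[-0.0015,0.0001,0],[0,0,0]],
    [[-0.003,0.0003,0],[0,0,0]],
    [[-0.004,0.0004,0],[0,0,0]],
    [[-0.005,0.0005,0],[0,0,0]],
    [[-0.006,0.0006,0],[0,0,0]],
    [[-0.007,0.0007,0],[0,0,0]],
    [[-0.008,0.0007,0],[0,0,0]],
    [[-0.009,0.0008,0],[0,0,0]],
  ],
)

```text
time_s: 17.18
position: [0.4789, 0.125, 0.0595]
tcp_rot: [[0.093, -0.0, -0.996], [0.996, -0.0, 0.093], [-0.0, -1.0, 0.0]]
force: [2.2, 0.9, -0.2]
opening: 0.007
```

Emit:
play_rows(
  commands=[
    [[-0.001,0.0001,0],[0,0,0]],
    [[-0.002,0.0002,0],[0,0,0]],
    [[-0.003,0.0003,0],[0,0,0]],
  ],
)

```text
time_s: 17.55
position: [0.478, 0.1251, 0.0596]
tcp_rot: [[0.092, 0.004, -0.996], [0.996, -0.0, 0.092], [0.0, -1.0, -0.004]]
force: [6.6, 0.1, -4.1]
opening: 0.002
```

Emit:
play_rows(
  commands=[
    [[-0.001,0.0001,0],[0,0,0]],
    [[-0.0015,0.0001,0],[0,0,0]],
    [[-0.0015,0.0001,0],[0,0,0]],
  ],
)

```text
time_s: 17.92
position: [0.478, 0.1251, 0.0597]
tcp_rot: [[0.093, 0.007, -0.996], [0.996, -0.0, 0.093], [0.001, -1.0, -0.007]]
force: [7.9, -1.3, -5.0]
opening: 0.007
```

The wide tray is at its outer stop. I unhook by moving back, then straight up.

Emit:
play_rows(
  commands=[
    [[0.005,-0.0005,0],[0,0,0]],
    [[0.012,-0.0011,0],[0,0,0]],
    [[0.022,-0.002,0],[0,0,0]],
    [[0.03,-0.0028,0],[0,0,0]],
    [[0.03,-0.0028,0.01],[0,0,0]],
    [[0.03,-0.0028,0.03],[0,0,0]],
    [[0.03,-0.0028,0.06],[0,0,0]],
    [[0.03,-0.0028,0.1],[0,0,0]],
    [[0.02,0.02,0.14],[0,0,0]],
    [[0,0.05,0.17],[0,0,0]],
  ],
)

```text
time_s: 19.18
position: [0.4748, 0.1755, 0.2319]
tcp_rot: [[0.094, 0.003, -0.996], [0.996, 0.0, 0.094], [0.001, -1.0, -0.003]]
force: [0.1, 0.7, -0.6]
opening: 0.002
```

Emit:
play_rows(
  commands=[
    [[-0.02,0.04,0.01],[0,0,0]],
    [[-0.04,0.08,0.02],[0,0,0]],
    [[-0.06,0.12,0.02],[0,0,0]],
    [[-0.08,0.16,0.02],[0,0,0]],
    [[-0.1,0.2,0.02],[0,0,0]],
    [[-0.12,0.24,0.02],[0,0,0]],
    [[-0.13,0.27,0.02],[0,0,0]],
    [[-0.14,0.29,0.02],[0,0,0]],
    [[-0.14,0.3,0.02],[0,0,0]],
    [[-0.14,0.3,0.02],[0,0,0]],
  ],
)

```text
time_s: 20.42
position: [0.3345, 0.4754, 0.2497]
tcp_rot: [[0.092, 0.0, -0.996], [0.996, -0.0, 0.092], [-0.0, -1.0, -0.0]]
force: [0.7, -0.9, -0.1]
opening: 0.002
```

```bash
python3 - <<'E'
from h import *
np.set_printoptions(precision=4,suppress=True)
c=capture("top");cv2.imwrite("pics/top3.png",c["frame"][...,::-1]);W=pts(c)
w=W.reshape(-1,3);w=w[(w[:,2]>.05)&(w[:,2]<.068)]
xs=w[:,:2]@[.9956,-.0933];ys=w[:,:2]@[.0933,.9956]
for y0,y1 in((.1,.24),(-.035,.05)):
    k=(ys>y0)&(ys<y1)&(xs>.4)&(xs<.6);print(k.sum(),np.percentile(xs[k],[5,50,95]))
for nm,b in dict(beaker=(435,490,245,300),bottle=(135,175,200,240),carton=(125,175,295,350)).items():
    w=W[b[2]:b[3],b[0]:b[1]].reshape(-1,3);w=w[w[:,2]>.015];print(nm,len(w),np.nanmin(w,0),np.nanmax(w,0))
print(read_state()["position"],read_state()["force"])
E
```

```text
304 [0.4469 0.4505 0.4542]
188 [0.5567 0.5602 0.564 ]
beaker 930 [ 0.5409 -0.288   0.0151] [ 0.6102 -0.2181  0.1007]
bottle 1272 [0.6359 0.2856 0.0261] [0.7177 0.3511 0.1923]
carton 1260 [0.4456 0.3095 0.0154] [0.5447 0.3908 0.0347]
[0.3347 0.4748 0.2496] [ 1.0544 -0.4673 -0.0295]
```

View pics/top3.png

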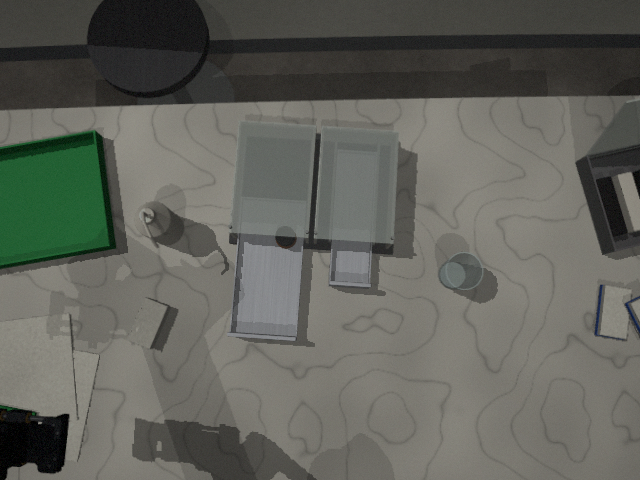

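The final top view shows the wide lip at row ~337, the narrow lip at (350,286), and the jar standing with its lid up at (286,237). The lips are 109.7 mm apart along the rails, against the specified 110 mm.

```bash
python3 -c "
from rig import *
print(hand_in())"
```

```text
the job is handed in; nothing more can be done
None
```

The job is done and handed in, with the arm finishing at about 20.5 s. With the fingers shut, I pushed the narrow tray in to its stop, then hooked the wide tray's lip from behind and drew the tray out to its stop. Nothing was gripped or lifted.

**Force at the stops:** the highest readings were about 10.5 N pushing in and 9.5 N drawing out. While sliding they were about 2–4 N. These are readings at the end of each move, so brief peaks in between were not recorded.

**Last checks (after the arm was clear):**
- **Trays:** the lips were 109.7 mm apart along the rails, against the 110 mm full travel. The narrow lip stayed where it was after the push.
- **Jar:** it stands upright in the wide tray, judged by eye from the top view.
- **Bottle, beaker and carton:** their measured extents matched the start to within about 1.5 mm.

**One disagreement:** my first image estimate put the wide tray about 10 mm out at the start. The lip positions later gave about 14 mm. It made no difference, because I found both stops by contact.

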